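Swap the part in a ratchet clamp and pump it tight

ROBOT

A 6-joint arm with a two-finger parallel gripper is mounted at the origin on the work surface. World frame = base frame: x ahead of the robot, y to its left, z up, the work surface at z = 0. Lengths are in mm, angles in rad, forces in N, time in s.
With the tool pointing down it reaches from about 250 to 775 mm from the base axis. Payload 4 kg.
Tool frame: the origin (TCP) lies on the centre line of the jaws, within the pads' length; the fingertips stand 17 mm ahead of it and the grasp point (between the pads) lies 2 mm behind it; z points along the fingers, y is the line along which they close (so a half turn about z gives the same grasp; the last joint's range is limited). The gripper opens to 94 mm and grips with 3 to 60 N. Pads are 16 mm wide; open, the fingers measure 119 mm over their backs; the gripper's body (75 mm by 177 mm) begins 78 mm behind the grasp point.
Start: joints at [1.152, 0.087, 1.371, -0, 1.684, -0.103], TCP at [170.828, 522.819, 189.906] pointing down, gripper open.
Joint ranges: [-3.1, 3.1], [-0.76, 2.03], [0.27, 2.55], [-1.08, 4.22], [0.17, 2.65], [-2.57, 2.57]. Speed limits (rad/s): [2.79, 2.79, 3.14, 3.14, 3.14, 3.14].

INTERFACE

Orientations are given as a rotation vector (axis times angle).
In Python, from station import manip, camera, finish_job, spotter gives the robot as it stands.
- The arm moves only by the tool arm_command, never from a script. Its argument "deltas" is a list of rows, each an object with "slide": the shift along the tool's x, y, z scaled (see below), a list of three; "twist": the turn about the tool's z scaled (see below); "jaw": the gripper's target within -1 to 1 (fully open at 1, half-way at 0, shut at -1). In form: [{"slide": [x, y, z], "twist": twist, "jaw": jaw}, ...]. A call has 1 to 10 rows; each row shifts and turns the commanded pose from where the row before left it, along the tool's axes as they then stand; what a row does not reach is not made up. The controller multiplies each number of a shift by 250 mm and each number of a turn by pi rad. A row lasts 1/12 s, in which the tool goes at most 41.7 mm and 7.16 degrees, less where a joint would pass 70% of its speed; a pose out of reach is approached as far as the arm can. A call with a number of a shift or a turn outside -1 to 1 is refused whole. A call with a gripper value outside its range is refused whole. The fingers move at their own pace and stop on an object; "newtons" is the grip in N (left out, the last holds). Time passes only in rows, so rows that do not move let the fingers close. It gives the time, the measured TCP pose, the force, the opening and the grip force at its end, in the units of the state.
- manip.state(): the state, without advancing time (a new reading comes with each control period).
- camera(name): name is "scene" or "side" or "wrist"; returns a dict with "color" (480x640x3 uint8, blue, green, red), "mtx" (3x3 intrinsics, pixels), "rvec" (rotation vector, rad) and "tvec" (3), from world to camera coordinates, as OpenCV has them. Camera axes: x right, y down, z forward; pixel columns grow to the right and rows downward; lengths in mm; the calibration is good to about 2 mm. A picture is of the moment at which its call begins. There is no depth.
- finish_job(): hands the job in; it is judged then, once.
Trained networks look in a picture, given as the dict that the camera call returned (one of the last four; its "shot" number tells which), for a name from the list of things; names that differ only in an ending like _2 or _b are one class to them, and where a whole thing is asked for, a point or a joint stands for the part that bears it (a point fixed in the world has none). Each returns a list of dicts, best first, with "confidence" (0 to 1); they miss things now and then, are a little off and sometimes report something else, mostly with a low value. They report only what shows in the picture. A call takes as long as a camera call.
- spotter.masks_of(picture, label): "mask" (480x640 bool, what is visible of it) and "rect" ([centre column, centre row, width, height] in pixels, round what is visible of it).
The state is a dict: "t": time; "joints": joint angles; "qd": joint speeds; "joint_torque": joint torques, N m; "tool_pos": TCP position; "ee_rot": TCP orientation; "force": force on the tool from outside, world axes, zero at the start; "moment": the same for the moment, N m; "width": finger opening in mm; "gripper_force": force on a finger pad.
Only numpy, scipy, OpenCV 4.12 (cv2) and the standard library are available. Lean on these libraries where they do the work, as an engineer would, in place of code of your own. Each camera call takes 0.05 s, during which the arm holds its last target. There are 200 camera calls.

TASK

Clear the steel adapter out of the ratchet clamp into the blue bin, then stand the aluminium valve block upright on the clamp's bed, midway across the jaws' width and between them, its two wide faces towards the jaws, and let go of it. Then hold the lever by its black crossbar and pump it back and forth through its full swing until the block is clamped squarely against the fixed jaw and the yellow pointer stands over the green band, not the red one (the ratchet cannot be backed off); move the jaw with the lever only, leave the oil bottle, the steel block and the brass coupling alone, and let go at the end.

Things in the scene. Friction and masses are not known exactly. Their poses are not given: they have to be found in the camera images.
- clamp: ratchet bench clamp, bolted down; grey base 84 mm (x) by 320 mm (y, -190 to +130) by 12 mm thick. Origin: underside of the base, z up; +y is the clamping direction, from the lever to the fixed jaw. Red fixed jaw: face at y = 100 mm looking to -y, 60 mm wide, 22 thick, top at z = 57. Red lever housing: y -160 to -45 mm, 60 wide, top at z = 74. The adapter stands between the jaws
- bed (a point): point on the bed's top (z = 12 mm) where the centre of the valve block ends up when it is flush with the fixed jaw: clamp frame (0, 84, 12) mm
- pad_face (a point): centre of the moving jaw's dark steel face (50 mm wide in clamp x, 40 mm high, from z = 14 to 54 mm), which looks to clamp +y and moves along clamp y. At the start 55 to 75 mm away from the fixed jaw's face
- rack (a joint): how far the ratchet has advanced the jaw carriage towards the fixed jaw (m), 0 to 0.078; starts at 0 to 0.02. One full pump of the lever advances it one 10 mm tooth (the first pump 5 to 16 mm); the carriage overruns by 2 to 3 mm and slips back that much onto the tooth when under load. It cannot be backed off
- pad (a joint): how far the sprung face is pressed back into its carriage (m): 0 when free, stop at 0.024. 3 N at first, plus 0.6 N per mm. The yellow pointer above it stands over the green band on the blue carriage's top from 0.003 to 0.020, and over the red band beyond
- lever (a joint): swing of the lever (rad): 0 leaning away from the fixed jaw, 0.28 upright, 0.56 leaning towards it (stops at 0 and 0.56). Stays where left; starts at 0 to 0.3. A pump is back to below 0.08, then forward to above 0.50; only the forward swing moves the jaw; shorter swings may do nothing. Up to about 6 N at the bar
- lever_pivot (a point): axis of the lever, along clamp x, 30 mm above the table at clamp y = -100 mm
- lever_grip (a point): centre of the lever's black crossbar handle, a bar 22 mm in diameter and 80 mm long along clamp x, atop a 10 mm steel rod, 150 mm from the pivot: bar centre = pivot + 150 mm * (sin(q - 0.28) along clamp y, cos(q - 0.28) up) with q the lever's reading; the bar may turn between gripping fingers. Nothing stands within 60 mm beside or above it
- block: aluminium valve block, 44 mm (its x) by 32 mm (its y) by 45 mm high, with a brass plug on top (18 mm across, 10 mm high) and two brass ports in each wide face (the faces to its +y and -y, which go towards the jaws); 0.2 kg. Origin: centre of the underside. Stands upright at the start
- adapter: bright steel tube adapter, a standing cylinder 28 mm in diameter and 60 mm high with a red cap disc on top; 0.15 kg. Origin: centre of the underside. Starts on the clamp's bed between the jaws
- bin: fixed blue open bin, 130 mm (its x) by 160 mm (its y) outside, 70 mm high, walls 4 mm. Origin: centre of the underside. Empty
- oil: yellow oil bottle with a black cap, 54 mm diameter, 150 mm high, standing. Origin: centre of the underside. Leave it alone
- spare: dark steel block with red port caps, 40 by 40 by 60 mm high, standing. Origin: centre of the underside. Leave it alone
- coupling: brass coupling with a dark grip band, a standing cylinder 32 mm in diameter and 45 mm high, beside the lever end of the clamp. Origin: centre of the underside. Leave it alone

How it is judged (in metres and radians):
On the way, in this order (a step that is already met when the one before it is completed fails the run):
1. the adapter lies in the bin, let go (x of adapter in the frame of bin between -0.07 and 0.07 m and y of adapter in the frame of bin between -0.085 and 0.085 m and height (world z) of adapter below 0.075 m and contact force between the fingers and adapter below 0.1 N), for 0.1 s.
2. the valve block stands on the bed between the jaws, let go, not yet clamped (x of block in the frame of clamp between -0.02 and 0.02 m and y of block in the frame of clamp between 0.03 and 0.09 m and height (world z) of block below 0.016 m and angle between block's own z axis and vertical below 0.15 rad and value of joint pad below 0.002 m and contact force between the fingers and block below 0.1 N), for 0.1 s.
3. the jaw, driven by the held lever, has begun to press the block (value of joint pad above 0.003 m and contact force between the fingers and lever above 0.3 N), for 0.05 s.
At the end, for the whole second after the job is handed in: The block stands upright on the bed, wide faces flat to the jaws (0.1 rad), flush with the fixed jaw (4 mm), within 22 mm of the centreline; the sprung face is pressed back 3 to 20 mm (pointer over green) and presses on the block; the adapter rests inside the bin (value of joint pad between 0.003 and 0.02 m and x of block in the frame of clamp between -0.022 and 0.022 m and y of block in the frame of clamp between 0.08 and 0.088 m and height (world z) of block below 0.017 m and angle between block's own z axis and vertical below 0.1 rad and angle between the y axis of block and the y axis of clamp, either way round below 0.1 rad and contact force between block and pad above 2 N and linear speed of block below 0.02 m/s and x of adapter in the frame of bin between -0.07 and 0.07 m and y of adapter in the frame of bin between -0.085 and 0.085 m and height (world z) of adapter below 0.075 m and linear speed of adapter below 0.05 m/s); the robot touches nothing.
It fails at once if the oil bottle, the steel block or the brass coupling is shifted more than 30 mm or tipped over (distance of any of oil, spare, coupling from where it was at the start of the episode above 0.03 m or angle between any of oil, spare, coupling's own z axis and vertical above 0.6 rad).
It fails at once if the jaw or its carriage is pushed with the robot instead of the lever (contact force between any of the fingers, the arm and rack above 6 N).
It also fails if it takes over 72 s, if anything falls off the work surface, if the arm or the gripper's body presses on something with over 40 N, if the wrist force passes 120 N, or if a joint passes its speed limit or range.

## Working session

There is one attempt and no reset: what is moved stays moved. The work goes in short steps, Python scripts to look and compute and a tool call to move; the robot and the scene stay as the last step left them, time stands still between calls to the robot, and variables do not carry over. Pictures are saved under pics/ and viewed, at most 10 in all, crops included, and the job is handed in when it is done.

Besides the shell and the picture viewer there is one more tool, called after "Request:" as name(argument=value, ...) on one line, values as JSON. arm_command: Moves the arm, as the interface text tells. Shifts and turns lie within -1 to 1; 1 stands for 250 mm of shift or pi rad of turn. Its arguments: {"type":"object","properties":{"deltas":{"type":"array","items":{"type":"object","properties":{"slide":{"type":"array","items":{"type":"number"}},"twist":{"type":"number"},"jaw":{"type":"number"}}}},"newtons":{"type":"number"}},"required":["deltas"]}

```bash
mkdir -p pics
cat > h.py <<'E'
import numpy as np, cv2
from station import manip, camera, finish_job, spotter
def ray(p,uv):
    R=cv2.Rodrigues(np.array(p["rvec"],float))[0];t=np.array(p["tvec"],float).ravel()
    d=R.T@np.linalg.inv(np.array(p["mtx"]))@np.array([uv[0],uv[1],1.]);return -R.T@t,d
def onz(p,uv,z):
    c,d=ray(p,uv);return (c+d*(z-c[2])/d[2]).round(1)
def proj(p,X):
    return cv2.projectPoints(np.array(X,float).reshape(-1,1,3),np.array(p["rvec"],float),np.array(p["tvec"],float),np.array(p["mtx"],float),None)[0].reshape(-1,2).round(1)
def tri(ps,uvs):
    A=np.zeros((3,3));b=np.zeros(3)
    for p,uv in zip(ps,uvs):
        c,d=ray(p,uv);d/=np.linalg.norm(d);M=np.eye(3)-np.outer(d,d);A+=M;b+=M@c
    return np.linalg.solve(A,b).round(1)
E
python3 - <<'E'
from h import *
import pickle
P={}
for n in("scene","side"):
    p=camera(n);P[n]=p;cv2.imwrite(f"pics/{n}0.png",p["color"])
    print(n,ray(p,(320,240))[0].round())
    for l in("clamp","block","adapter","bin","oil","spare","coupling","lever_grip","pad_face"):
        try:
            r=spotter.masks_of(p,l)
            print(l,[(round(m["confidence"],2),[int(v) for v in m["rect"]]) for m in r[:2]], onz(p,r[0]["rect"][:2],30) if r else "")
        except Exception as e: print(l,e)
pickle.dump(P,open("P.pkl","wb"))
print(manip.state())
E
```

```text
scene [1292.  648. 1048.]
clamp [(0.61, [299, 236, 95, 123]), (0.51, [291, 234, 50, 67])] [ 487.6 -113.3   30. ]
block [(0.77, [365, 315, 20, 30])] [587.9 176.3  30. ]
adapter [(0.7, [315, 264, 13, 27])] [539.8 -13.5  30. ]
bin [(0.72, [277, 196, 28, 41]), (0.67, [472, 328, 96, 91])] [ 407.1 -269.7   30. ]
oil [(0.74, [404, 342, 30, 55]), (0.52, [313, 266, 15, 24])] [593.2 285.2  30. ]
spare [(0.82, [397, 274, 25, 33])] [435.8 158.7  30. ]
coupling [] 
lever_grip [(0.56, [397, 275, 25, 33]), (0.55, [276, 199, 30, 50])] [438.6 159.5  30. ]
pad_face [(0.52, [306, 255, 21, 22])] [529.6 -52.3  30. ]
side [ 511. -637.  798.]
clamp [(0.81, [308, 343, 75, 160])] [ 511.2 -122.7   30. ]
block [(0.67, [332, 234, 27, 27]), (0.28, [309, 345, 37, 97])] [579.9 158.2  30. ]
adapter [(0.6, [325, 287, 12, 22])] [552.    7.7  30. ]
bin [(0.84, [280, 179, 53, 67])] [465.8 371.8  30. ]
oil [(0.78, [347, 178, 20, 62])] [633.3 355.9  30. ]
spare [(0.92, [269, 238, 26, 37])] [439.6 159.3  30. ]
coupling [(0.75, [376, 469, 20, 20])] [ 599.3 -352.1   30. ]
lever_grip [(0.59, [299, 336, 53, 65])] [ 494.9 -105.    30. ]
pad_face [(0.53, [318, 308, 29, 24]), (0.44, [349, 178, 25, 64])] [535.  -43.2  30. ]
{'t': 1.0, 'joints': array([ 1.15188398e+00,  8.71732436e-02,  1.37065677e+00,  3.01665347e-05,
        1.68358516e+00, -1.03102999e-01]), 'qd': array([-0.00108696, -0.00097909,  0.00097625, -0.00044333, -0.00081592,
        0.00011646]), 'joint_torque': array([-1.12108566e-03, -3.40048707e+01, -3.02611506e+01,  7.15919165e-02,
        2.36521137e-02, -2.39781264e-05]), 'tool_pos': array([170.83532038, 522.84095471, 189.94247783]), 'ee_rot': array([4.94005311e-01, 3.10249211e+00, 2.81485866e-04]), 'force': array([-0.39981302,  0.08334224, -0.20600895]), 'moment': array([-0.07461031, -0.04740172,  0.01572451]), 'gripper_force': 0.0, 'width': 94.43314003970629}
```

View pics/scene0.png

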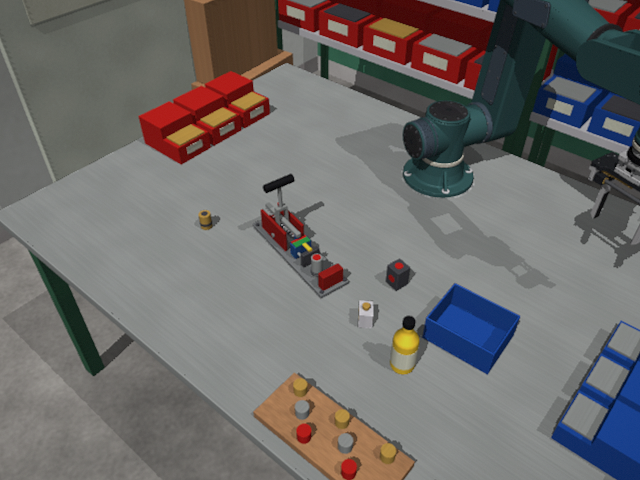

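View pics/side0.png

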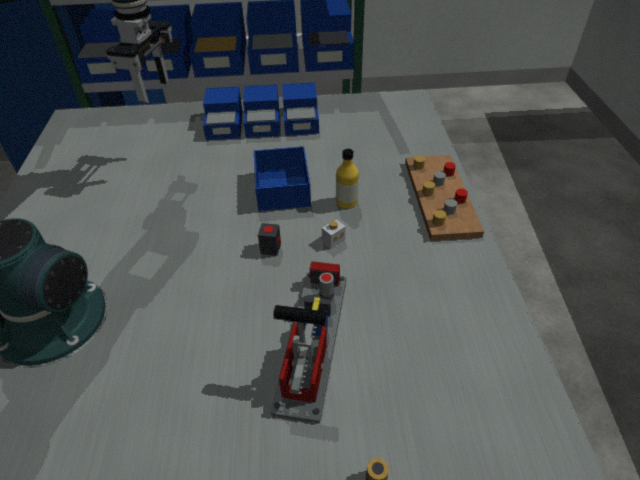

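The scene view shows the clamp from (256,225) to (335,290), with the adapter at (316,264), block at (365,314) and bin at (472,328). The side view shows the adapter at (325,286), block at (333,235), bin at (281,180) and crossbar at (300,314). I'll triangulate these coarsely.

Run:
```python
from h import *
import pickle
P=pickle.load(open("P.pkl","rb"));a,b=P["scene"],P["side"]
for n,u,v in [("adaptertop",(317,257),(326,278)),("block",(365,313),(333,235)),("bin",(472,328),(281,180)),("bar",(279,184),(300,314)),("oil cap",(408,322),(348,154)),("spare",(398,274),(269,239)),("coupling",(205,219),(377,469))]:
    print(n,tri([a,b],[u,v]))
print([onz(b,u,12) for u in((274,413),(319,420),(347,277))],[onz(a,u,6) for u in((320,295),(350,283),(256,227))])
print("bin top rim scene",[onz(a,u,70) for u in((456,286),(519,321),(488,362),(426,325))])
print("bin rim side",[onz(b,u,70) for u in((254,151),(305,149),(310,185),(257,189))])
```

```text
adaptertop [550.6  -1.8  71.2]
block [579.5 167.2  21.8]
bin [465.2 375.9  26.2]
bar [ 499.5 -166.1  178.7]
oil cap [626.5 302.9 142.8]
spare [437.  158.5  30.4]
coupling [ 600.8 -351.1   29.4]
[array([ 445.8, -241.3,   12. ]), array([ 519.7, -259.4,   12. ]), array([599.7,  47.1,  12. ])] [array([591.7,  44.9,   6. ]), array([514.9,  75.3,   6. ]), array([ 518. , -244.5,    6. ])]
bin top rim scene [array([414. , 299.9,  70. ]), array([414.9, 455.6,  70. ]), array([552.3, 456.3,  70. ]), array([553.2, 309.4,  70. ])]
bin rim side [array([403.1, 442.9,  70. ]), array([533.5, 438.7,  70. ]), array([537.9, 289.4,  70. ]), array([413.7, 286.4,  70. ])]
```

```bash
cat >> h.py <<'E'
def pose():
    s=manip.state();R=cv2.Rodrigues(np.array(s["ee_rot"]))[0];return s,R
def plan(p,yaw=None,step=37,src=None):
    """rows to bring TCP to p (mm) with tool y at yaw (deg, mod 180)"""
    s,R=pose();x=np.array(s["tool_pos"]);ya=np.degrees(np.arctan2(R[1,1],R[0,1]))
    d=np.array(p,float)-x;tw=0 if yaw is None else -((yaw-ya+90)%180-90)
    n=int(max(np.ceil(np.linalg.norm(d)/step),np.ceil(abs(tw)/6.9),1))
    from scipy.spatial.transform import Rotation as Q
    print("from",x.round(1),"yaw",ya.round(1),"q",s["joints"].round(2),"twist",round(tw,1),"n",n)
    for i in range(n):
        sl=R.T@(d/n)/250;print(sl.round(3).tolist(),round(tw/n/180,4))
        R=R@Q.from_euler("z",tw/n,degrees=True).as_matrix()
E
python3 -c "
from h import *
plan((535,0,240),-14.6)"
```

```text
from [170.8 522.8 189.9] yaw 71.9 q [ 1.15  0.09  1.37  0.    1.68 -0.1 ] twist 86.5 n 18
[-0.113, -0.085, -0.011] 0.0267
[-0.12, -0.076, -0.011] 0.0267
[-0.126, -0.065, -0.011] 0.0267
[-0.131, -0.054, -0.011] 0.0267
[-0.135, -0.043, -0.011] 0.0267
[-0.138, -0.032, -0.011] 0.0267
[-0.14, -0.02, -0.011] 0.0267
[-0.141, -0.008, -0.011] 0.0267
[-0.142, 0.003, -0.011] 0.0267
[-0.141, 0.015, -0.011] 0.0267
[-0.139, 0.027, -0.011] 0.0267
[-0.136, 0.039, -0.011] 0.0267
[-0.133, 0.05, -0.011] 0.0267
[-0.128, 0.061, -0.011] 0.0267
[-0.122, 0.071, -0.011] 0.0267
[-0.116, 0.081, -0.011] 0.0267
[-0.109, 0.091, -0.011] 0.0267
[-0.101, 0.1, -0.011] 0.0267
```

Request:
arm_command(deltas=[{"slide": [-0.113, -0.085, -0.011], "twist": 0.0267, "jaw": 1}, {"slide": [-0.12, -0.076, -0.011], "twist": 0.0267, "jaw": 1}, {"slide": [-0.126, -0.065, -0.011], "twist": 0.0267, "jaw": 1}, {"slide": [-0.131, -0.054, -0.011], "twist": 0.0267, "jaw": 1}, {"slide": [-0.135, -0.043, -0.011], "twist": 0.0267, "jaw": 1}, {"slide": [-0.138, -0.032, -0.011], "twist": 0.0267, "jaw": 1}, {"slide": [-0.14, -0.02, -0.011], "twist": 0.0267, "jaw": 1}, {"slide": [-0.141, -0.008, -0.011], "twist": 0.0267, "jaw": 1}, {"slide": [-0.142, 0.003, -0.011], "twist": 0.0267, "jaw": 1}, {"slide": [-0.141, 0.015, -0.011], "twist": 0.0267, "jaw": 1}])

```text
t: 1.83
tool_pos: [374.1, 230.8, 217.8]
ee_rot: [1.719, 2.629, 0.001]
force: [0.5, 1.3, 0.2]
width: 94.1
gripper_force: 0.0
```

Request:
arm_command(deltas=[{"slide": [-0.139, 0.027, -0.011], "twist": 0.0267, "jaw": 1}, {"slide": [-0.136, 0.039, -0.011], "twist": 0.0267, "jaw": 1}, {"slide": [-0.133, 0.05, -0.011], "twist": 0.0267, "jaw": 1}, {"slide": [-0.128, 0.061, -0.011], "twist": 0.0267, "jaw": 1}, {"slide": [-0.122, 0.071, -0.011], "twist": 0.0267, "jaw": 1}, {"slide": [-0.116, 0.081, -0.011], "twist": 0.0267, "jaw": 1}, {"slide": [-0.109, 0.091, -0.011], "twist": 0.0267, "jaw": 1}, {"slide": [-0.101, 0.1, -0.011], "twist": 0.0267, "jaw": 1}, {"slide": [0, 0, 0], "twist": 0, "jaw": 1}])

```text
t: 2.58
tool_pos: [538.0, -5.4, 238.5]
ee_rot: [2.492, 1.909, -0.002]
force: [-1.0, 0.5, -0.1]
width: 94.0
gripper_force: 0.0
```

Run:
```python
from h import *
import pickle
p=camera("wrist");pickle.dump(p,open("w1.pkl","wb"));cv2.imwrite("pics/w1.png",p["color"])
print(ray(p,(320,240)))
for l in("adapter","block","pad_face","clamp"):
    print(l,[(round(m["confidence"],2),[int(v) for v in m["rect"]],onz(p,m["rect"][:2],55)) for m in spotter.masks_of(p,l)[:2]])
```

```text
(array([561.08617585,  75.90454433, 435.43028407]), array([-0.06718933, -0.29681311, -0.95273894]))
adapter [(0.78, [326, 202, 22, 30], array([553.1,  -2.1,  55. ]))]
block [(0.6, [313, 36, 49, 64], array([581.9, 162.9,  55. ])), (0.31, [321, 288, 89, 288], array([ 520. , -102.8,   55. ]))]
pad_face [(0.76, [317, 242, 44, 36], array([530.9, -45.1,  55. ]))]
clamp [(0.61, [322, 288, 94, 287], array([ 521.8, -103.2,   55. ])), (0.31, [186, 85, 55, 50], array([445. , 153.6,  55. ]))]
```

View pics/w1.png

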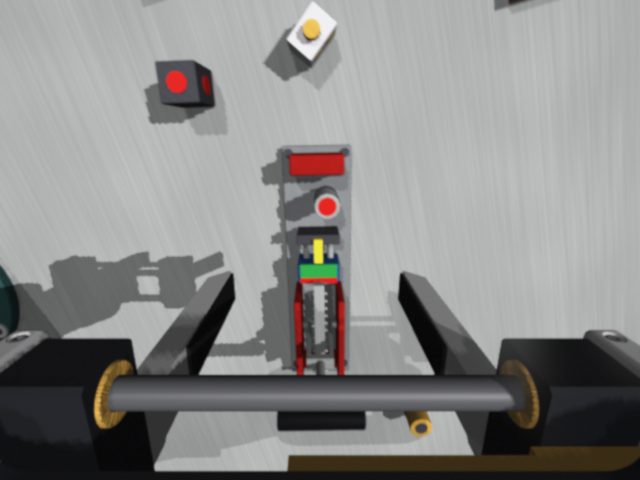

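The wrist view shows the fixed jaw top at (289–344, 153–176), the adapter cap at (327,206), the pointer at (318,250) and the block plug at (312,29). The block is rotated relative to the clamp.

Run:
```python
from h import *
import pickle
p=pickle.load(open("w1.pkl","rb"))
J=[onz(p,u,57) for u in((289,153),(344,153),(345,175),(290,176))]
print(J); print([onz(p,u,12) for u in((284,148),(350,145),(292,370),(349,366))])
print("adapter",onz(p,(327,206),72),"pad top",[onz(p,u,54) for u in((298,229),(340,227))])
m=spotter
im=p["color"]; crop=cv2.resize(im[0:270,240:400],None,fx=2.2,fy=2.2,interpolation=cv2.INTER_CUBIC);cv2.imwrite("pics/c1.png",crop)
plan((553,-2,120),-14.6)
```

```text
[array([527.4,  61.8,  57. ]), array([584.7,  46.4,  57. ]), array([580.1,  23.2,  57. ]), array([521.5,  37.9,  57. ])]
[array([519.3,  67.3,  12. ]), array([596.6,  50.1,  12. ]), array([ 440. , -239.1,   12. ]), array([ 522.5, -254.2,   12. ])]
adapter [552.7  -2.   72. ] pad top [array([513. , -23.4,  54. ]), array([560.6, -33.7,  54. ])]
from [535.    0.8 239.5] yaw -14.5 q [-0.1   0.05  1.31  0.    1.78  0.15] twist 0.1 n 4
[0.002, 0.018, 0.119] 0.0001
[0.002, 0.018, 0.119] 0.0001
[0.002, 0.018, 0.119] 0.0001
[0.002, 0.018, 0.119] 0.0001
```

View pics/c1.png

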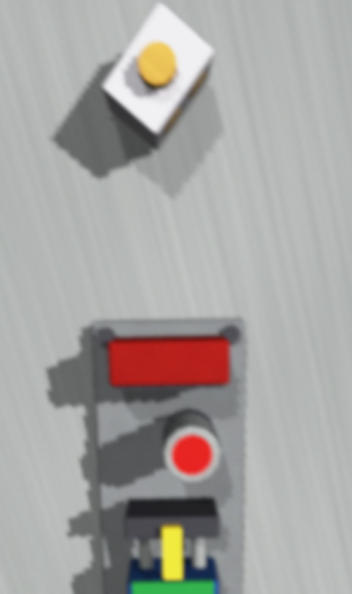

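```bash
python3 -c "
from h import *
plan((553,-2,48),-14.2)"
```

```text
from [535.    0.8 239.5] yaw -14.5 q [-0.1   0.05  1.31  0.    1.78  0.15] twist -0.3 n 6
[0.001, 0.012, 0.128] -0.0003
[0.001, 0.012, 0.128] -0.0003
[0.001, 0.012, 0.128] -0.0003
[0.001, 0.012, 0.128] -0.0003
[0.001, 0.012, 0.128] -0.0003
[0.001, 0.012, 0.128] -0.0003
```

Request:
arm_command(deltas=[{"slide": [0.006, 0.072, 0.1], "twist": -0.002, "jaw": 1}, {"slide": [0, 0, 0.14], "twist": 0, "jaw": 1}, {"slide": [0, 0, 0.14], "twist": 0, "jaw": 1}, {"slide": [0, 0, 0.14], "twist": 0, "jaw": 1}, {"slide": [0, 0, 0.13], "twist": 0, "jaw": 1}, {"slide": [0, 0, 0.116], "twist": 0, "jaw": 1}, {"slide": [0, 0, 0], "twist": 0, "jaw": 1}, {"slide": [0, 0, 0], "twist": 0, "jaw": -1}, {"slide": [0, 0, 0], "twist": 0, "jaw": -1}, {"slide": [0, 0, 0], "twist": 0, "jaw": -1}], newtons=20)

```text
t: 3.67
tool_pos: [555.4, -3.0, 51.3]
ee_rot: [2.476, 1.928, 0.007]
force: [0.5, 0.0, -0.1]
width: 77.6
gripper_force: 0.0
```

Request:
arm_command(deltas=[{"slide": [0, 0, 0], "twist": 0, "jaw": -1}, {"slide": [0, 0, 0], "twist": 0, "jaw": -1}, {"slide": [0, 0, 0], "twist": 0, "jaw": -1}, {"slide": [0, 0, 0], "twist": 0, "jaw": -1}])

```text
t: 4.0
tool_pos: [553.8, -3.4, 48.6]
ee_rot: [2.479, 1.928, 0.002]
force: [-0.1, 0.1, -0.7]
width: 50.5
gripper_force: 0.0
```

Request:
arm_command(deltas=[{"slide": [0, 0, 0], "jaw": -1}, {"slide": [0, 0, 0], "jaw": -1}, {"slide": [0, 0, 0], "jaw": -1}, {"slide": [0, 0, 0], "jaw": -1}, {"slide": [0, 0, 0], "jaw": -1}, {"slide": [0, 0, -0.12], "jaw": -1}, {"slide": [0, 0, -0.13], "jaw": -1}, {"slide": [0, 0, -0.13], "jaw": -1}, {"slide": [0, 0, -0.13], "jaw": -1}, {"slide": [0, 0, 0], "jaw": -1}])

```text
invalid input
```

```bash
python3 -c "
from h import *
print(pose()[0]['width'],pose()[0]['gripper_force'])
plan((475,375,175),None)"
```

```text
50.546284921346945 0.0
from [553.8  -3.4  48.6] yaw -14.2 q [-0.11  0.16  1.57  0.    1.41  0.14] twist 0 n 11
[0.126, -0.062, -0.046] 0.0
[0.126, -0.062, -0.046] 0.0
[0.126, -0.062, -0.046] 0.0
[0.126, -0.062, -0.046] 0.0
[0.126, -0.062, -0.046] 0.0
[0.126, -0.062, -0.046] 0.0
[0.126, -0.062, -0.046] 0.0
[0.126, -0.062, -0.046] 0.0
[0.126, -0.062, -0.046] 0.0
[0.126, -0.062, -0.046] 0.0
[0.126, -0.062, -0.046] 0.0
```

Twist is mandatory in each row, so I'll resend with it.

Request:
arm_command(deltas=[{"slide": [0, 0, 0], "twist": 0, "jaw": -1}, {"slide": [0, 0, 0], "twist": 0, "jaw": -1}, {"slide": [0, 0, 0], "twist": 0, "jaw": -1}, {"slide": [0, 0, 0], "twist": 0, "jaw": -1}, {"slide": [0, 0, 0], "twist": 0, "jaw": -1}, {"slide": [0, 0, -0.1], "twist": 0, "jaw": -1}, {"slide": [0, 0, -0.13], "twist": 0, "jaw": -1}, {"slide": [0, 0, -0.13], "twist": 0, "jaw": -1}, {"slide": [0, 0, -0.13], "twist": 0, "jaw": -1}, {"slide": [0, 0, 0], "twist": 0, "jaw": -1}])

```text
t: 4.83
tool_pos: [557.1, -3.7, 178.2]
ee_rot: [2.472, 1.923, 0.016]
force: [1.2, 0.1, -0.8]
width: 27.3
gripper_force: 20.0
```

Request:
arm_command(deltas=[{"slide": [0.126, -0.062, 0], "twist": 0, "jaw": -1}, {"slide": [0.126, -0.062, 0], "twist": 0, "jaw": -1}, {"slide": [0.126, -0.062, 0], "twist": 0, "jaw": -1}, {"slide": [0.126, -0.062, 0], "twist": 0, "jaw": -1}, {"slide": [0.126, -0.062, 0], "twist": 0, "jaw": -1}, {"slide": [0.126, -0.062, 0], "twist": 0, "jaw": -1}, {"slide": [0.126, -0.062, 0], "twist": 0, "jaw": -1}, {"slide": [0.126, -0.062, 0], "twist": 0, "jaw": -1}, {"slide": [0.126, -0.062, 0], "twist": 0, "jaw": -1}, {"slide": [0.126, -0.062, 0], "twist": 0, "jaw": -1}])

```text
t: 5.67
tool_pos: [479.3, 341.4, 168.3]
ee_rot: [-2.479, -1.929, 0.004]
force: [1.3, -0.5, -1.9]
width: 27.1
gripper_force: 20.0
```

Request:
arm_command(deltas=[{"slide": [0.126, -0.062, 0], "twist": 0, "jaw": -1}, {"slide": [0, 0, 0.13], "twist": 0, "jaw": -1}, {"slide": [0, 0, 0.13], "twist": 0, "jaw": -1}, {"slide": [0, 0, 0.13], "twist": 0, "jaw": -1}, {"slide": [0, 0, 0.04], "twist": 0, "jaw": -1}, {"slide": [0, 0, 0], "twist": 0, "jaw": -1}, {"slide": [0, 0, 0], "twist": 0, "jaw": 0.1}, {"slide": [0, 0, 0], "twist": 0, "jaw": 0.1}, {"slide": [0, 0, 0], "twist": 0, "jaw": 0.1}, {"slide": [0, 0, -0.1], "twist": 0, "jaw": 0.1}])

```text
t: 6.5
tool_pos: [471.8, 373.3, 85.6]
ee_rot: [-2.48, -1.928, 0.009]
force: [-0.1, -0.6, -1.9]
width: 49.6
gripper_force: 0.0
```

Request:
arm_command(deltas=[{"slide": [0, 0, -0.14], "twist": 0, "jaw": 0.1}, {"slide": [0, 0, -0.14], "twist": 0, "jaw": 0.1}, {"slide": [0, 0, -0.14], "twist": 0, "jaw": 0.1}, {"slide": [0, 0, -0.14], "twist": 0, "jaw": 1}, {"slide": [0, 0, 0], "twist": 0, "jaw": 1}])

```text
t: 6.92
tool_pos: [476.9, 376.7, 241.0]
ee_rot: [2.478, 1.927, 0.034]
force: [0.4, 0.7, 1.3]
width: 61.6
gripper_force: 0.0
```

Run:
```python
from h import *
import pickle
p=camera("wrist");pickle.dump(p,open("w2.pkl","wb"));s=camera("side")
for l in("adapter","bin"):
    print(l,[(round(m["confidence"],2),[int(v) for v in m["rect"]],onz(s,m["rect"][:2],20)) for m in spotter.masks_of(s,l)[:2]])
m=spotter.masks_of(p,"block");print([(q["confidence"],q["rect"]) for q in m])
cv2.imwrite("pics/s2.png",cv2.resize(np.hstack([p["color"][:,:],s["color"][100:420,180:420].repeat(1,0) if 0 else cv2.resize(s["color"][100:280,230:410],(480,480))]),(800,343)))
plan((570,150,250),-14.2)
```

```text
adapter [(0.5, [280, 178, 10, 21], array([467.3, 388.5,  20. ]))]
bin [(0.77, [283, 181, 54, 66], array([472.6, 372.6,  20. ])), (0.16, [270, 239, 24, 37], array([440.5, 166.2,  20. ]))]
[(0.68, [432.7, 325.3, 36.0, 41.0]), (0.37, [306.8, 216.3, 152.1, 167.8])]
from [472.9 374.1 226.8] yaw -14.3 q [0.58 0.2  1.17 0.   1.77 0.82] twist -0.1 n 7
[-0.11, 0.085, -0.013] -0.0
[-0.11, 0.085, -0.013] -0.0
[-0.11, 0.085, -0.013] -0.0
[-0.11, 0.085, -0.013] -0.0
[-0.111, 0.085, -0.013] -0.0
[-0.111, 0.085, -0.013] -0.0
[-0.111, 0.085, -0.013] -0.0
```

View pics/s2.png

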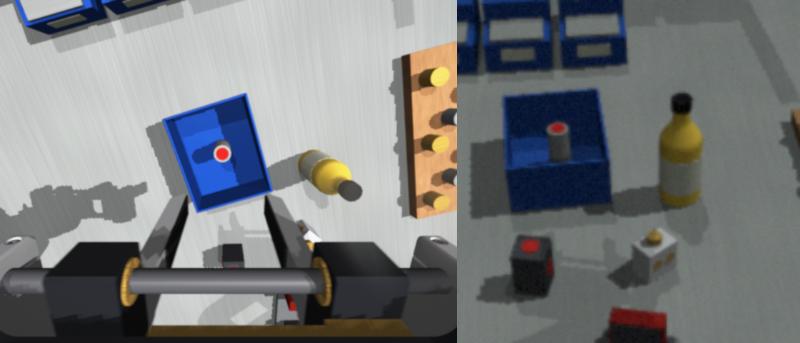

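The adapter stands in the bin, with its red cap at (222,153) in the composite. Next I'll get the block's yaw from the corners of its top face in the earlier crop.

Run:
```python
from h import *
import pickle
p=pickle.load(open("w1.pkl","rb"))
C=[onz(p,(240+u/2.2,v/2.2),45) for u,v in((160,3),(213,50),(157,135),(102,88))]
for i in range(4):
    d=C[(i+1)%4]-C[i];print(C[i],np.linalg.norm(d).round(1),np.degrees(np.arctan2(d[1],d[0])).round(1))
print(np.mean(C,0),onz(p,(240+157/2.2,64/2.2),55))
```

```text
[590.2 195.3  45. ] 30.5 -52.6
[608.7 171.1  45. ] 43.5 -141.3
[574.7 143.9  45. ] 32.0 127.1
[555.4 169.4  45. ] 43.4 36.7
[582.25  169.925  45.   ] [582.  169.8  55. ]
```

```bash
python3 -c "
from h import *
plan((582,170,140),37.7,step=33)"
```

```text
from [472.9 374.1 226.8] yaw -14.3 q [0.58 0.2  1.17 0.   1.77 0.82] twist -52.0 n 8
[-0.085, 0.078, 0.043] -0.0361
[-0.094, 0.068, 0.043] -0.0361
[-0.101, 0.057, 0.043] -0.0361
[-0.107, 0.045, 0.043] -0.0361
[-0.111, 0.033, 0.043] -0.0361
[-0.114, 0.02, 0.043] -0.0361
[-0.115, 0.007, 0.043] -0.0361
[-0.116, -0.006, 0.043] -0.0361
```

Request:
arm_command(deltas=[{"slide": [-0.085, 0.078, 0.043], "twist": -0.0361, "jaw": 1}, {"slide": [-0.094, 0.068, 0.043], "twist": -0.0361, "jaw": 1}, {"slide": [-0.101, 0.057, 0.043], "twist": -0.0361, "jaw": 1}, {"slide": [-0.107, 0.045, 0.043], "twist": -0.0361, "jaw": 1}, {"slide": [-0.111, 0.033, 0.043], "twist": -0.0361, "jaw": 1}, {"slide": [-0.114, 0.02, 0.043], "twist": -0.0361, "jaw": 1}, {"slide": [-0.115, 0.007, 0.043], "twist": -0.0361, "jaw": 1}, {"slide": [-0.116, -0.006, 0.043], "twist": -0.0361, "jaw": 1}, {"slide": [0, 0, 0], "twist": 0, "jaw": 1}, {"slide": [0, 0, 0], "twist": 0, "jaw": 1}])

```text
t: 8.0
tool_pos: [581.7, 168.9, 138.7]
ee_rot: [-1.387, -2.813, 0.005]
force: [-0.3, 1.4, 0.2]
width: 93.7
gripper_force: 0.0
```

Run:
```python
from h import *
p=camera("wrist")
m=spotter.masks_of(p,"block")
for q in m[:1]:
    print(q["confidence"],q["rect"],onz(p,q["rect"][:2],45))
s,R=pose();print(s["tool_pos"],s["width"]);print("expected TCP xy at z45 px",proj(p,[[582,170,55]]))
cv2.imwrite("pics/w3.png",p["color"])
plan((582,170,28),37.7)
```

```text
0.59 [319.0, 227.2, 48.7, 45.7] [581.7 172.9  45. ]
[582.06409541 170.95334537 141.04711308] 93.87003413161375
expected TCP xy at z45 px [[317.2 233.1]]
from [582.1 171.  141. ] yaw 37.7 q [ 0.19  0.23  1.31  0.    1.61 -0.47] twist -0.0 n 4
[-0.001, -0.0, 0.113] -0.0
[-0.001, -0.0, 0.113] -0.0
[-0.001, -0.0, 0.113] -0.0
[-0.001, -0.0, 0.113] -0.0
```

View pics/w3.png

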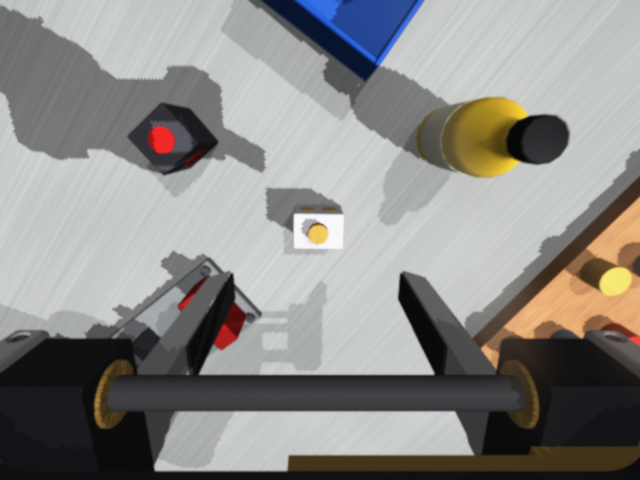

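The block plug is at (318,233), as predicted, and the block is aligned with the jaws. I'll descend and grip it.

Request:
arm_command(deltas=[{"slide": [0, 0, 0.14], "twist": 0, "jaw": 0.6}, {"slide": [0, 0, 0.14], "twist": 0, "jaw": 0.6}, {"slide": [0, 0, 0.12], "twist": 0, "jaw": 0.6}, {"slide": [0, 0, 0.052], "twist": 0, "jaw": 0.4}, {"slide": [0, 0, 0], "twist": 0, "jaw": 0.2}, {"slide": [0, 0, 0], "twist": 0, "jaw": -1}, {"slide": [0, 0, 0], "twist": 0, "jaw": -1}, {"slide": [0, 0, 0], "twist": 0, "jaw": -1}, {"slide": [0, 0, 0], "twist": 0, "jaw": -1}, {"slide": [0, 0, 0], "twist": 0, "jaw": -1}], newtons=20)

```text
t: 8.93
tool_pos: [583.9, 170.7, 30.7]
ee_rot: [1.383, 2.818, 0.003]
force: [-0.0, -0.7, 0.1]
width: 31.8
gripper_force: 0.0
```

Request:
arm_command(deltas=[{"slide": [0, 0, 0], "twist": 0, "jaw": -1}, {"slide": [0, 0, 0], "twist": 0, "jaw": -1}, {"slide": [0, 0, -0.1], "twist": 0, "jaw": -1}, {"slide": [0, 0, -0.13], "twist": 0, "jaw": -1}, {"slide": [0, 0, -0.13], "twist": 0, "jaw": -1}, {"slide": [0, 0, 0], "twist": 0, "jaw": -1}])

```text
t: 9.43
tool_pos: [586.8, 171.2, 126.6]
ee_rot: [1.379, 2.811, 0.013]
force: [1.2, 0.2, -0.3]
width: 17.0
gripper_force: 20.0
```

```bash
python3 -c "
from h import *
print(pose()[0]['width'])
o=np.array([526.2,-65.9]);X=np.array([.969,-.245]);Y=np.array([.245,.969])
t=o+70*Y;print(t,o+84*Y)
plan((*t,120),-14.2,step=25)"
```

```text
17.046028540549624
[543.35   1.93] [546.78   15.496]
from [586.8 171.2 126.6] yaw 37.7 q [ 0.19  0.23  1.33  0.    1.57 -0.47] twist 51.9 n 8
[-0.054, -0.069, 0.003] 0.0361
[-0.061, -0.063, 0.003] 0.0361
[-0.068, -0.055, 0.003] 0.0361
[-0.074, -0.047, 0.003] 0.0361
[-0.078, -0.039, 0.003] 0.0361
[-0.082, -0.029, 0.003] 0.0361
[-0.085, -0.02, 0.003] 0.0361
[-0.087, -0.01, 0.003] 0.0361
```

Run:
```python
from h import *
p=camera("wrist");s=camera("side")
for c in(p,s): print([(round(q["confidence"],2),q["rect"],onz(c,q["rect"][:2],22)) for q in spotter.masks_of(c,"block")[:2]])
st=pose()[0];print(st["tool_pos"],st["width"],st["gripper_force"])
cv2.imwrite("pics/w4.png",cv2.resize(np.hstack([p["color"],cv2.resize(s["color"][130:330,240:440],(480,480))]),(800,343)))
```

```text
[(0.55, [318.1, 272.4, 77.5, 73.2], array([617.5, 137.4,  22. ])), (0.27, [341.1, 38.2, 152.9, 72.5], array([509.9, 305.2,  22. ]))]
[(0.64, [334.9, 202.4, 26.1, 22.1], array([595.6, 277.6,  22. ]))]
[581.32738361 170.10350449 116.27111556] 17.23228272756555 19.994713068008423
```

View pics/w4.png

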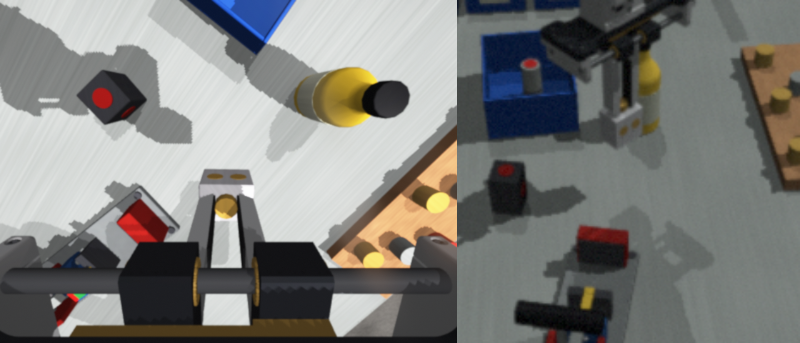

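Run:
```python
from h import *
p=camera("wrist");s=camera("side");st=pose()[0]
print(st["tool_pos"].round(1),st["force"],st["width"])
print("plug",tri([p,s],[(318,290),(337,190)]))
f=lambda c,m: print(m["rect"],[ (c2) for c2 in [np.argwhere(m["mask"])[:,0].max()]])
for c in(p,s):
    m=spotter.masks_of(c,"block")[0];f(c,m);r=m["rect"]
print("tcp in wrist/side",proj(p,[st["tool_pos"]]),proj(s,[st["tool_pos"],st["tool_pos"]-[0,0,17],st["tool_pos"]-[0,0,62]]))
```

```text
[581.  170.1 115.6] [ 0.02946263  0.13674274 -2.63994596] 17.402655653586347
plug [586.3 171.8 143.7]
[318.6, 271.8, 78.6, 71.8] [np.int64(308)]
[331.0, 205.1, 28.7, 29.4] [np.int64(219)]
tcp in wrist/side [[314.9 271.1]] [[332.8 201.6]
 [332.8 207.7]
 [332.8 223.2]]
```

Run:
```python
from h import *
p=camera("wrist");s=camera("side");c=camera("scene")
m=lambda x,r:cv2.resize(x["color"][r[0]:r[1],r[2]:r[3]],(400,400),interpolation=cv2.INTER_CUBIC)
cv2.imwrite("pics/w5.png",np.hstack([m(p,(210,350,250,390)),m(s,(150,230,295,375))]))
```

```text
(no output)
```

View pics/w5.png

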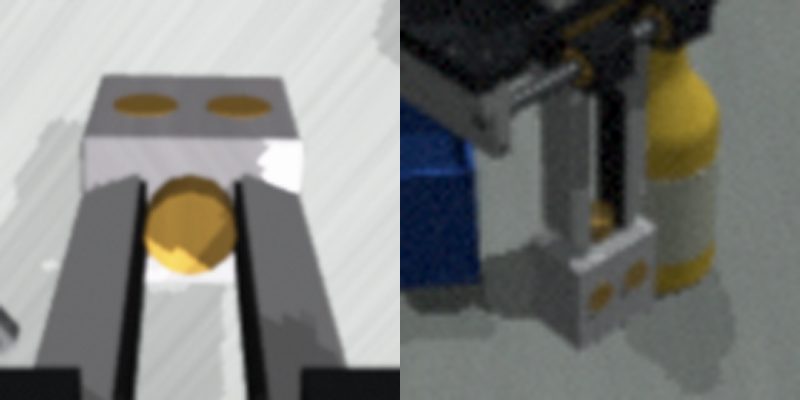

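Run:
```python
from h import *
p=camera("wrist");s=camera("side");st,R=pose();t=st["tool_pos"];print(t, p["mtx"][0][0])
y=R[:,1];x=R[:,0]
for z in (60,80,99,116,135,150):
    c=np.array([t[0],t[1],z])
    q=proj(p,[c-22*y,c+22*y,c,c+16*x,c-16*x,c-8.6*y,c+8.6*y]);print(z,"w44",q[1]-q[0],"c",q[2],"edges rows",q[3,1],q[4,1],"w17",(q[6]-q[5])[0],"side",proj(s,[c,c-16*x-22*y,c-16*x+22*y,c+16*x-22*y,c+16*x+22*y]).tolist())
```

```text
[582.66120924 170.40499406 118.49066404] 342.0333782666018
60 w44 [56.1  0.1] c [316.  243.2] edges rows 223.4 262.2 w17 22.0 side [[333.5, 220.9], [331.1, 229.3], [345.8, 219.9], [321.2, 222.0], [335.9, 212.9]]
80 w44 [60.4  0.1] c [315.9 251.7] edges rows 230.5 272.0 w17 23.599999999999966 side [[333.5, 214.1], [331.1, 222.4], [346.0, 213.1], [321.0, 215.1], [335.9, 206.1]]
99 w44 [65.2  0.1] c [315.8 261.1] edges rows 238.4 282.8 w17 25.5 side [[333.5, 207.5], [331.0, 215.8], [346.1, 206.4], [320.9, 208.5], [335.9, 199.4]]
116 w44 [70.2  0.1] c [315.7 270.8] edges rows 246.6 294.0 w17 27.399999999999977 side [[333.5, 201.4], [331.0, 209.7], [346.2, 200.3], [320.7, 202.4], [335.9, 193.4]]
135 w44 [76.7  0.1] c [315.6 283.6] edges rows 257.5 308.6 w17 30.0 side [[333.5, 194.4], [330.9, 202.7], [346.4, 193.4], [320.6, 195.4], [335.9, 186.4]]
150 w44 [82.8  0.1] c [315.5 295.6] edges rows 267.6 322.2 w17 32.39999999999998 side [[333.5, 188.7], [330.9, 197.0], [346.5, 187.7], [320.4, 189.8], [336.0, 180.8]]
```

The block is held by its plug, with the fingertips at the block's top. Both cameras put that top at z≈135, so the tips sit about 17 mm above the TCP reading, and the block's underside is at reading − 28. I'll keep this grip, turn the block and set it on the bed at reading ≈ 41.

```bash
python3 -c "
from h import *
plan((543.4,1.9,120),-14.2,step=19)"
```

```text
from [582.7 170.4 118.5] yaw 37.7 q [ 0.19  0.24  1.34  0.    1.56 -0.47] twist 51.9 n 10
[-0.044, -0.054, -0.001] 0.0289
[-0.048, -0.05, -0.001] 0.0289
[-0.053, -0.045, -0.001] 0.0289
[-0.056, -0.04, -0.001] 0.0289
[-0.06, -0.035, -0.001] 0.0289
[-0.063, -0.029, -0.001] 0.0289
[-0.065, -0.023, -0.001] 0.0289
[-0.067, -0.017, -0.001] 0.0289
[-0.068, -0.011, -0.001] 0.0289
[-0.069, -0.005, -0.001] 0.0289
```

Request:
arm_command(deltas=[{"slide": [-0.044, -0.054, -0.001], "twist": 0.0289, "jaw": -1}, {"slide": [-0.048, -0.05, -0.001], "twist": 0.0289, "jaw": -1}, {"slide": [-0.053, -0.045, -0.001], "twist": 0.0289, "jaw": -1}, {"slide": [-0.056, -0.04, -0.001], "twist": 0.0289, "jaw": -1}, {"slide": [-0.06, -0.035, -0.001], "twist": 0.0289, "jaw": -1}, {"slide": [-0.063, -0.029, -0.001], "twist": 0.0289, "jaw": -1}, {"slide": [-0.065, -0.023, -0.001], "twist": 0.0289, "jaw": -1}, {"slide": [-0.067, -0.017, -0.001], "twist": 0.0289, "jaw": -1}, {"slide": [-0.068, -0.011, -0.001], "twist": 0.0289, "jaw": -1}, {"slide": [-0.069, -0.005, -0.001], "twist": 0.0289, "jaw": -1}], newtons=30)

```text
t: 10.92
tool_pos: [543.2, 1.1, 121.5]
ee_rot: [2.484, 1.923, 0.001]
force: [-0.3, 0.1, -2.3]
width: 16.7
gripper_force: 30.0
```

Request:
arm_command(deltas=[{"slide": [0, 0, 0], "twist": 0, "jaw": -1}, {"slide": [0, 0, 0], "twist": 0, "jaw": -1}, {"slide": [0, 0, 0], "twist": 0, "jaw": -1}, {"slide": [0, 0, 0], "twist": 0, "jaw": -1}])

```text
t: 11.25
tool_pos: [543.6, 2.7, 121.4]
ee_rot: [-2.478, -1.93, -0.001]
force: [0.5, 0.8, -2.9]
width: 16.8
gripper_force: 30.0
```

Run:
```python
from h import *
p=camera("wrist");st,R=pose();t=st["tool_pos"];print(t.round(1),st["width"])
m=spotter.masks_of(p,"block")[0];print(m["confidence"],m["rect"])
mk=m["mask"].astype(np.uint8);c=max(cv2.findContours(mk,0,2)[0],key=cv2.contourArea);print(cv2.minAreaRect(c))
# predicted clamp features and block corners in this picture
o=np.array([526.2,-65.9]);X=np.array([.969,-.245]);Y=np.array([.245,.969])
im=p["color"].copy()
w=lambda x,y,z:[*(o+x*X+y*Y),z]
J=proj(p,[w(-30,100,57),w(30,100,57),w(30,122,57),w(-30,122,57)]);B=proj(p,[w(-42,130,12),w(42,130,12)]);D=proj(p,[w(-25,32.5,54),w(25,32.5,54)])
for q in (J,B,D): cv2.polylines(im,[np.int32(q*16)],True,(0,255,255),1,4,4)
cv2.imwrite("pics/w6.png",cv2.resize(im[100:400,200:440],None,fx=2,fy=2))
plan((543.4,1.9,41),-14.2)
```

```text
[543.5   2.8 121.4] 17.163347875917133
0.81 [317.6, 271.9, 76.3, 76.7]
((316.5, 272.5), (73.0, 77.0), 90.0)
from [543.5   2.8 121.3] yaw -14.2 q [-0.1   0.1   1.5   0.    1.55  0.15] twist 0.0 n 3
[-0.001, 0.0, 0.107] 0.0
[-0.001, 0.0, 0.107] 0.0
[-0.001, 0.0, 0.107] 0.0
```

View pics/w6.png

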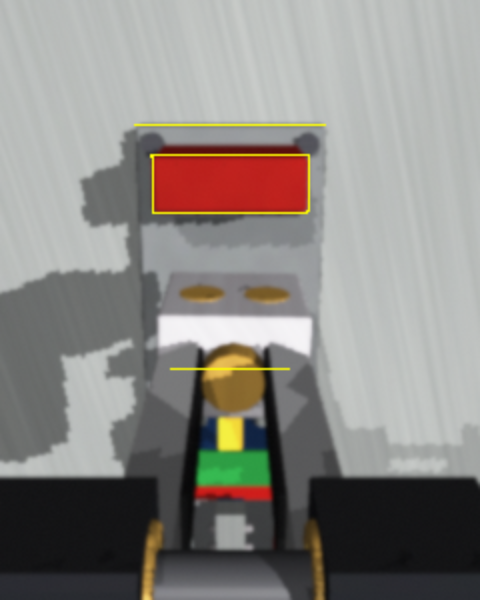

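The clamp overlay matches the picture, and the block sits square and centred ahead of the fixed jaw. I'll lower it.

Request:
arm_command(deltas=[{"slide": [0, 0, 0.1], "twist": 0, "jaw": -1}, {"slide": [0, 0, 0.1], "twist": 0, "jaw": -1}, {"slide": [0, 0, 0.07], "twist": 0, "jaw": -1}, {"slide": [0, 0, 0.03], "twist": 0, "jaw": -1}, {"slide": [0, 0, 0.01], "twist": 0, "jaw": -1}, {"slide": [0, 0, 0], "twist": 0, "jaw": -1}, {"slide": [0, 0, 0], "twist": 0, "jaw": -1}, {"slide": [0, 0, 0], "twist": 0, "jaw": -1}])

```text
t: 12.02
tool_pos: [544.7, 2.0, 45.5]
ee_rot: [2.478, 1.927, 0.004]
force: [0.2, -0.4, -3.1]
width: 16.8
gripper_force: 30.0
```

Run:
```python
from h import *
p=camera("wrist");s=camera("side");st,R=pose();print(st["tool_pos"].round(1),st["width"],st["force"].round(1))
o=np.array([526.2,-65.9]);X=np.array([.969,-.245]);Y=np.array([.245,.969])
w=lambda x,y,z:[*(o+x*X+y*Y),z]
for c in(p,s):
    m=spotter.masks_of(c,"block")[0];r=m["rect"];print("seen l,t,r,b",r[0]-r[2]/2,r[1]-r[3]/2,r[0]+r[2]/2,r[1]+r[3]/2)
    for h in(12,20,30):
        q=proj(c,[w(x,70+y,h+z) for x in(-22,22) for y in(-16,16) for z in(0,45)]);print(h,q.min(0),q.max(0))
```

```text
[544.4   1.9  45.3] 16.895446834293097 [ 0.4 -0.9 -2.8]
seen l,t,r,b 281.5 236.15000000000003 356.70000000000005 311.05
12 [273.6 233.6] [349.8 305.6]
20 [271.9 236.9] [351.2 312.3]
30 [269.6 241.4] [353.1 321.4]
seen l,t,r,b 308.4 275.35 333.4 299.85
12 [308.7 273.7] [333.7 303.2]
20 [308.5 271. ] [333.7 300.7]
30 [308.4 267.6] [333.7 297.5]
```

Request:
arm_command(deltas=[{"slide": [0, 0, 0.008], "twist": 0, "jaw": -1}, {"slide": [0, 0, 0.006], "twist": 0, "jaw": -1}, {"slide": [0, 0, 0.004], "twist": 0, "jaw": -1}, {"slide": [0, 0, 0], "twist": 0, "jaw": -1}, {"slide": [0, 0, 0], "twist": 0, "jaw": -1}])

```text
t: 12.63
tool_pos: [544.3, 1.7, 41.9]
ee_rot: [2.479, 1.927, 0.003]
force: [-2.5, 0.2, 6.9]
width: 16.8
gripper_force: 30.0
```

Request:
arm_command(deltas=[{"slide": [0, 0, -0.004], "twist": 0, "jaw": -1}, {"slide": [0, 0, 0], "twist": 0, "jaw": 0}, {"slide": [0, 0, 0], "twist": 0, "jaw": 0}, {"slide": [0, 0, 0], "twist": 0, "jaw": 0}, {"slide": [0, 0, 0], "twist": 0, "jaw": 0}, {"slide": [0, 0, -0.08], "twist": 0, "jaw": 0}, {"slide": [0, 0, -0.14], "twist": 0, "jaw": 0}, {"slide": [0, 0, -0.14], "twist": 0, "jaw": 0}, {"slide": [0, 0, -0.14], "twist": 0, "jaw": 0}, {"slide": [0, 0, -0.14], "twist": 0, "jaw": 0}])

```text
t: 13.47
tool_pos: [542.1, 2.2, 200.5]
ee_rot: [-2.478, -1.927, 0.004]
force: [0.3, -0.7, -0.2]
width: 46.9
gripper_force: 0.0
```

Request:
arm_command(deltas=[{"slide": [0, 0, -0.14], "twist": 0, "jaw": 0}, {"slide": [0, 0, 0], "twist": 0, "jaw": 0}, {"slide": [0, 0, 0], "twist": 0, "jaw": 0}, {"slide": [0, 0, 0], "twist": 0, "jaw": 0}])

```text
t: 13.8
tool_pos: [542.6, 2.1, 233.7]
ee_rot: [-2.478, -1.927, 0.003]
force: [0.1, -0.4, -0.3]
width: 46.9
gripper_force: 0.0
```

```bash
cat >> h.py <<'E'
O=np.array([526.2,-65.9]);CX=np.array([.969,-.245]);CY=np.array([.245,.969])
def w(x,y,z): return [*(O+x*CX+y*CY),z]
def toclamp(P): d=np.array(P)[:2]-O; return (d@CX).round(1),(d@CY).round(1)
E
python3 - <<'E'
from h import *
p=camera("wrist");s=camera("side");c=camera("scene");st,R=pose();print(st["tool_pos"].round(1),st["width"])
o=np.array(p["color"])
hsv=cv2.cvtColor(o,cv2.COLOR_BGR2HSV)
m=spotter.masks_of(p,"block")[0];r=m["rect"];print("blk",m["confidence"],np.round([r[0]-r[2]/2,r[1]-r[3]/2,r[0]+r[2]/2,r[1]+r[3]/2],1))
q=proj(p,[w(x,70+y,12+z) for x in(-22,22) for y in(-16,16) for z in(0,45)]);print("pred",q.min(0),q.max(0))
for l in("lever_grip","lever"):
  for n,k in(("side",s),("scene",c),("wrist",p)):
    print(l,n,[(round(a["confidence"],2),np.round(a["rect"])) for a in spotter.masks_of(k,l)[:2]]) if k is p or 1 else 0
# black bar by colour in side and scene
for n,k,(r0,r1,c0,c1) in(("side",s,(270,360,250,350)),("scene",c,(165,215,250,310))):
    g=k["color"][r0:r1,c0:c1].max(2);b=(g<45).astype(np.uint8)
    N,L,S,C=cv2.connectedComponentsWithStats(b);print(n,[(S[i].tolist(),(C[i]+[c0,r0]).round(1).tolist()) for i in range(1,N) if S[i,4]>60])
for qv in(0,.1,.2,.3,.4,.56):
    X=w(0,-100+150*np.sin(qv-.28),30+150*np.cos(qv-.28));print(qv,proj(s,[X]),proj(c,[X]),proj(p,[X]),np.round(X))
E
```

```text
[542.2   2.  232.5] 47.31466370260195
blk 0.84 [298.7 191.4 340.1 224. ]
pred [296.2 189.8] [336.1 224.5]
lever_grip side [(0.86, array([301., 336.,  53.,  66.]))]
lever_grip scene [(0.82, array([276., 201.,  27.,  48.]))]
lever_grip wrist [(0.84, array([316., 385.,  92., 117.]))]
lever side [(0.81, array([301., 337.,  55.,  62.])), (0.36, array([376., 471.,  23.,  19.]))]
lever scene [(0.8, array([278., 201.,  26.,  52.]))]
lever wrist [(0.89, array([318., 385.,  90., 118.])), (0.21, array([317., 296.,  89., 300.]))]
side [([58, 0, 30, 16, 117], [324.1, 274.2]), ([24, 32, 56, 37, 928], [304.2, 314.8])]
scene [([36, 0, 24, 6, 78], [297.2, 166.8]), ([14, 11, 29, 17, 222], [276.9, 183.9])]
0 [[295.2 335.6]] [[270.1 178.3]] [[316. 451.]] [ 492. -203.  174.]
0.1 [[297.2 326.3]] [[273.2 180.1]] [[316.  442.2]] [ 495. -189.  178.]
0.2 [[299.1 317.7]] [[276.3 182.5]] [[315.9 431.5]] [ 499. -174.  180.]
0.3 [[301.1 309.8]] [[279.6 185.4]] [[315.9 418.9]] [ 502. -160.  180.]
0.4 [[303.  302.7]] [[282.9 188.8]] [[315.9 404.7]] [ 506. -145.  179.]
0.56 [[306.1 293.2]] [[288.3 195.3]] [[315.9 379.4]] [ 512. -123.  174.]
```

The block stands on the bed with its mask matching the prediction. The lever reads about 0.25, which puts the bar near (500,−167,180), so I'm moving above it.

```bash
python3 -c "
from h import *
print(w(0,-104.5,180)); plan((500.5,-167,232),75.9)"
```

```text
[np.float64(500.5975), np.float64(-167.1605), 180]
from [543.3   1.9 235.1] yaw -14.3 q [-0.1   0.07  1.3   0.    1.77  0.15] twist 89.8 n 14
[-0.05, 0.0, 0.001] 0.0356
[-0.049, 0.006, 0.001] 0.0356
[-0.049, 0.011, 0.001] 0.0356
[-0.047, 0.016, 0.001] 0.0356
[-0.045, 0.022, 0.001] 0.0356
[-0.042, 0.026, 0.001] 0.0356
[-0.039, 0.031, 0.001] 0.0356
[-0.035, 0.035, 0.001] 0.0356
[-0.031, 0.039, 0.001] 0.0356
[-0.027, 0.042, 0.001] 0.0356
[-0.022, 0.045, 0.001] 0.0356
[-0.016, 0.047, 0.001] 0.0356
[-0.011, 0.049, 0.001] 0.0356
[-0.006, 0.049, 0.001] 0.0356
```

Request:
arm_command(deltas=[{"slide": [-0.05, 0, 0.001], "twist": 0.0356, "jaw": 1}, {"slide": [-0.049, 0.006, 0.001], "twist": 0.0356, "jaw": 1}, {"slide": [-0.049, 0.011, 0.001], "twist": 0.0356, "jaw": 1}, {"slide": [-0.047, 0.016, 0.001], "twist": 0.0356, "jaw": 1}, {"slide": [-0.045, 0.022, 0.001], "twist": 0.0356, "jaw": 1}, {"slide": [-0.042, 0.026, 0.001], "twist": 0.0356, "jaw": 1}, {"slide": [-0.039, 0.031, 0.001], "twist": 0.0356, "jaw": 1}, {"slide": [-0.035, 0.035, 0.001], "twist": 0.0356, "jaw": 1}, {"slide": [-0.031, 0.039, 0.001], "twist": 0.0356, "jaw": 1}, {"slide": [-0.027, 0.042, 0.001], "twist": 0.0356, "jaw": 1}])

```text
t: 15.13
tool_pos: [512.6, -119.3, 232.9]
ee_rot: [-3.126, -0.31, -0.0]
force: [-0.1, 0.3, -0.0]
width: 94.0
gripper_force: 0.0
```

Request:
arm_command(deltas=[{"slide": [-0.022, 0.045, 0.001], "twist": 0.0356, "jaw": 1}, {"slide": [-0.016, 0.047, 0.001], "twist": 0.0356, "jaw": 1}, {"slide": [-0.011, 0.049, 0.001], "twist": 0.0356, "jaw": 1}, {"slide": [-0.006, 0.049, 0.001], "twist": 0.0356, "jaw": 1}, {"slide": [0, 0, 0], "twist": 0, "jaw": 1}, {"slide": [0, 0, 0], "twist": 0, "jaw": 1}, {"slide": [0, 0, 0], "twist": 0, "jaw": 1}])

```text
t: 15.72
tool_pos: [500.7, -166.5, 231.9]
ee_rot: [-3.118, 0.378, -0.0]
force: [0.7, -0.4, -0.4]
width: 94.2
gripper_force: 0.0
```

Run:
```python
from h import *
p=camera("wrist");cv2.imwrite("pics/w7.png",p["color"]);st,R=pose();print(st["tool_pos"].round(1),st["width"],st["joints"].round(2),R.round(3))
X=w(0,-104.5,180)
print("bar pred",proj(p,[X,w(-40,-104.5,180),w(40,-104.5,180),w(0,-104.5,191)]))
for l in("lever_grip",): print([(round(a["confidence"],2),np.round(a["rect"])) for a in spotter.masks_of(p,l)[:2]])
plan((500.5,-167,148),75.8)
```

```text
[ 500.8 -166.4  231.9] 94.22035179078908 [-0.43  0.03  1.35  0.    1.76  1.38] [[ 0.971 -0.239  0.   ]
 [-0.239 -0.971  0.   ]
 [ 0.    -0.001 -1.   ]]
bar pred [[316.5 248.5]
 [316.2 295.7]
 [316.9 197. ]
 [316.6 253.3]]
[(0.65, array([318., 248.,  34., 108.]))]
from [ 500.8 -166.3  232. ] yaw -103.9 q [-0.43  0.03  1.35  0.    1.76  1.38] twist 0.3 n 3
[-0.0, 0.001, 0.112] 0.0006
[-0.0, 0.001, 0.112] 0.0006
[-0.0, 0.001, 0.112] 0.0006
```

View pics/w7.png

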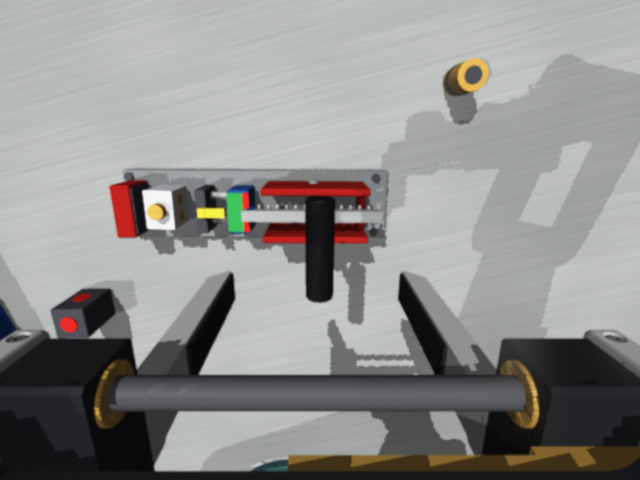

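The bar lies at (319,248), as predicted, with the block standing between the jaws at (160,210). I'll descend and grip the bar.

Request:
arm_command(deltas=[{"slide": [0, 0, 0.12], "twist": 0, "jaw": 0.5}, {"slide": [0, 0, 0.12], "twist": 0, "jaw": 0.2}, {"slide": [0, 0, 0.096], "twist": 0, "jaw": 0}, {"slide": [0, 0, 0], "twist": 0, "jaw": -1}, {"slide": [0, 0, 0], "twist": 0, "jaw": -1}, {"slide": [0, 0, 0], "twist": 0, "jaw": -1}, {"slide": [0, 0, 0], "twist": 0, "jaw": -1}, {"slide": [0, 0, 0], "twist": 0, "jaw": -1}, {"slide": [0, 0, 0], "twist": 0, "jaw": -1}, {"slide": [0, 0, 0], "twist": 0, "jaw": -1}], newtons=15)

```text
t: 16.65
tool_pos: [501.1, -167.3, 149.0]
ee_rot: [3.118, -0.383, 0.003]
force: [-0.3, -0.8, 0.6]
width: 30.7
gripper_force: 0.0
```

Request:
arm_command(deltas=[{"slide": [0, 0, 0], "twist": 0, "jaw": -1}, {"slide": [0, 0, 0], "twist": 0, "jaw": -1}, {"slide": [0, 0, 0], "twist": 0, "jaw": -1}])

```text
t: 16.9
tool_pos: [500.8, -167.3, 148.4]
ee_rot: [3.118, -0.383, 0.001]
force: [0.3, -0.6, 0.6]
width: 21.7
gripper_force: 15.0
```

Run:
```python
from h import *
s=camera("side");c=camera("scene");p=camera("wrist");st,R=pose();t=st["tool_pos"];print(t.round(1),toclamp(t),st["width"],st["gripper_force"],st["force"])
a=spotter.masks_of(p,"lever_grip")[0];print(a["confidence"],a["rect"]); y=toclamp(t)[1]
q=.28+np.arcsin((y+100)/150);print("q",q)
e=np.array([[ -40,y],[40,y]])
for z in (160,180): print(z,proj(p,[w(-40,y,z),w(40,y,z)]))
print("tool x in clamp",R[:2,0]@CX,R[:2,0]@CY,"tool y",R[:2,1]@CX,R[:2,1]@CY)
```

```text
[ 500.8 -167.3  148.4] (np.float64(0.2), np.float64(-104.4)) 21.33169580087441 15.000140815973282 [ 0.33093368 -0.91470787  2.71222287]
0.63 [315.9, 294.2, 48.9, 164.2]
q 0.25066245841974577
160 [[315.1 342.5]
 [315.5 218. ]]
180 [[315.  363.1]
 [315.5 227.5]]
tool x in clamp 0.9994867196979106 0.003373653295497724 tool y 0.003373385735656284 -0.9994871391537654
```

Request:
arm_command(deltas=[{"slide": [0, 0.045, 0.003], "twist": 0, "jaw": -1}, {"slide": [0, 0.045, 0.006], "twist": 0, "jaw": -1}, {"slide": [0, 0.044, 0.01], "twist": 0, "jaw": -1}, {"slide": [0, 0, 0], "twist": 0, "jaw": -1}, {"slide": [0, 0, 0], "twist": 0, "jaw": -1}])

```text
t: 17.52
tool_pos: [491.8, -201.3, 142.5]
ee_rot: [3.116, -0.386, -0.002]
force: [-0.4, -1.4, 1.2]
width: 21.9
gripper_force: 15.0
```

Request:
arm_command(deltas=[{"slide": [0, -0.05, -0.011], "twist": 0, "jaw": -1}, {"slide": [0, -0.05, -0.006], "twist": 0, "jaw": -1}, {"slide": [0, -0.05, -0.002], "twist": 0, "jaw": -1}, {"slide": [0, -0.053, 0.002], "twist": 0, "jaw": -1}, {"slide": [0, -0.053, 0.007], "twist": 0, "jaw": -1}, {"slide": [0, -0.053, 0.012], "twist": 0, "jaw": -1}, {"slide": [0, 0, 0], "twist": 0, "jaw": -1}, {"slide": [0, 0, 0], "twist": 0, "jaw": -1}])

```text
t: 18.18
tool_pos: [512.5, -122.7, 143.4]
ee_rot: [-3.117, 0.378, -0.004]
force: [1.9, 0.4, 3.3]
width: 21.1
gripper_force: 15.0
```

```bash
cat >> h.py <<'E'
def padchk():
    s=camera("side");c=camera("scene");st,R=pose();t=st["tool_pos"]
    y=toclamp(t)[1];print(t.round(1),"clamp",toclamp(t),"q",round(.28+np.arcsin((y+100)/150),3),st["width"].round(1),st["force"].round(1))
    for n,k,(r0,r1,c0,c1) in(("side",s,(260,345,295,350)),("scene",c,(225,290,270,340))):
        H=cv2.cvtColor(k["color"],cv2.COLOR_BGR2HSV);M=np.zeros(H.shape[:2],bool);M[r0:r1,c0:c1]=True
        out={}
        for nm,lo,hi,z in(("yel",22,34,64),("grn",45,80,62)):
            m=M&(H[...,0]>=lo)&(H[...,0]<=hi)&(H[...,1]>120)&(H[...,2]>60);yy,xx=np.nonzero(m)
            if len(xx)>3:
                ys=[toclamp(onz(k,(a,b),z))[1] for a,b in zip(xx,yy)];out[nm]=(len(xx),round(float(np.min(ys)),1),round(float(np.mean(ys)),1),round(float(np.max(ys)),1))
        b=spotter.masks_of(k,"block");out["blk"]=np.round(b[0]["rect"],1) if b else None
        print(n,out)
    return s,c
E
python3 -c "
from h import *
padchk()"
```

```text
Traceback (most recent call last):
  File "h.py", line 32, in padchk
    y=toclamp(t)[1];print(t.round(1),"clamp",toclamp(t),"q",round(.28+np.arcsin((y+100)/150),3),st["width"].round(1),st["force"].round(1))
                                                                                                ^^^^^^^^^^^^^^^^^
AttributeError: 'float' object has no attribute 'round'
```

```bash
sed -i 's/st\["width"\].round(1)/round(st["width"],1)/; s/s=camera("side");c=camera("scene");st,R=pose();t=/s=camera("side");c=camera("scene");wr=camera("wrist");st,R=pose();t=/; s/("scene",c,(225,290,270,340)))/("scene",c,(225,290,270,340)),("wrist",wr,(150,350,60,310)))/' h.py
python3 -c "
from h import *
padchk()"
```

```text
[ 512.2 -123.6  143.6] clamp (np.float64(0.6), np.float64(-59.3)) q 0.555 21.8 [2.7 2.3 5.8]
side {'yel': (31, 4.2, 34.4, 96.9), 'grn': (76, -12.2, -3.6, 3.6), 'blk': array([325.8, 285.8,  19.4,  19.1])}
scene {'yel': (49, 15.0, 32.2, 48.0), 'grn': (79, -1.7, 5.9, 15.0), 'blk': array([471. , 329.6,  96. ,  82.4])}
wrist {'yel': (764, -10.6, 40.1, 79.7), 'grn': (904, -9.7, -1.4, 6.6), 'blk': array([172.1, 229. ,  54.4,  62. ])}
```

```bash
sed -i 's/("yel",22,34,64)/("yel",27,34,66)/' h.py
python3 - <<'E'
from h import *
import pickle
padchk()
P=pickle.load(open("P.pkl","rb"));k=pickle.load(open("w1.pkl","rb"))
for n,k,(r0,r1,c0,c1) in(("side",P["side"],(260,345,295,350)),("scene",P["scene"],(225,290,270,340)),("wrist",k,(200,300,280,360))):
    H=cv2.cvtColor(k["color"],cv2.COLOR_BGR2HSV);M=np.zeros(H.shape[:2],bool);M[r0:r1,c0:c1]=True
    for nm,lo,hi,z in(("yel",27,34,66),("grn",45,80,62)):
        yy,xx=np.nonzero(M&(H[...,0]>=lo)&(H[...,0]<=hi)&(H[...,1]>120)&(H[...,2]>60));ys=[toclamp(onz(k,(a,b),z))[1] for a,b in zip(xx,yy)];print(n,nm,len(xx),np.min(ys),np.mean(ys).round(1),np.max(ys))
E
```

```text
[ 512.2 -123.7  143.6] clamp (np.float64(0.6), np.float64(-59.4)) q 0.554 21.8 [2.8 1.1 6.2]
side {'yel': (11, 2.7, 6.4, 10.8), 'grn': (73, -11.7, -3.4, 3.6), 'blk': array([325.4, 284.6,  15.8,  20.4])}
scene {'grn': (80, -1.7, 6.0, 15.0), 'blk': array([319.5, 266.6,  29.3,  29.8])}
wrist {'yel': (448, -10.7, 23.3, 38.4), 'grn': (907, -9.6, -1.5, 6.5), 'blk': array([171.4, 229.2,  56.6,  60.2])}
side yel 83 -8.4 6.7 22.6Traceback (most recent call last):
  File "<stdin>", line 8, in <module>
    return _wrapreduction(a, np.minimum, 'min', axis, None, out,
                          keepdims=keepdims, initial=initial, where=where)
    return ufunc.reduce(obj, axis, dtype, out, **passkwargs)
           ~~~~~~~~~~~~^^^^^^^^^^^^^^^^^^^^^^^^^^^^^^^^^^^^^
ValueError: zero-size array to reduction operation minimum which has no identity
```

Request:
arm_command(deltas=[{"slide": [0, 0.053, -0.012], "twist": 0, "jaw": -1}, {"slide": [0, 0.053, -0.007], "twist": 0, "jaw": -1}, {"slide": [0, 0.053, -0.002], "twist": 0, "jaw": -1}, {"slide": [0, 0.051, 0.002], "twist": 0, "jaw": -1}, {"slide": [0, 0.051, 0.006], "twist": 0, "jaw": -1}, {"slide": [0, 0.051, 0.011], "twist": 0, "jaw": -1}, {"slide": [0, 0, 0], "twist": 0, "jaw": -1}, {"slide": [0, 0, 0], "twist": 0, "jaw": -1}])

```text
t: 19.55
tool_pos: [491.0, -201.9, 142.1]
ee_rot: [3.116, -0.386, -0.004]
force: [-0.7, -1.7, 0.6]
width: 21.7
gripper_force: 15.0
```

Request:
arm_command(deltas=[{"slide": [0, -0.05, -0.011], "twist": 0, "jaw": -1}, {"slide": [0, -0.05, -0.006], "twist": 0, "jaw": -1}, {"slide": [0, -0.05, -0.002], "twist": 0, "jaw": -1}, {"slide": [0, -0.053, 0.002], "twist": 0, "jaw": -1}, {"slide": [0, -0.053, 0.007], "twist": 0, "jaw": -1}, {"slide": [0, -0.053, 0.012], "twist": 0, "jaw": -1}, {"slide": [0, 0, 0], "twist": 0, "jaw": -1}, {"slide": [0, 0, 0], "twist": 0, "jaw": -1}])

```text
t: 20.22
tool_pos: [512.3, -122.9, 143.1]
ee_rot: [-3.117, 0.377, -0.004]
force: [2.4, 1.8, 4.1]
width: 21.7
gripper_force: 15.0
```

```bash
python3 -c "
from h import *
padchk()"
```

```text
[ 512.  -123.9  143.4] clamp (np.float64(0.5), np.float64(-59.6)) q 0.553 21.6 [2.  2.2 5.3]
side {'grn': (66, -2.1, 5.9, 13.3), 'blk': array([324.5, 285.6,  20.3,  16.7])}
scene {'yel': (4, 26.9, 28.3, 29.7), 'grn': (79, 8.6, 16.1, 24.7), 'blk': array([318.8, 266.5,  22.9,  21.4])}
wrist {'yel': (460, -1.1, 32.8, 48.3), 'grn': (902, -0.1, 8.5, 16.6), 'blk': array([170.9, 228.8,  44.5,  59.7])}
```

Request:
arm_command(deltas=[{"slide": [0, 0.053, -0.012], "twist": 0, "jaw": -1}, {"slide": [0, 0.053, -0.007], "twist": 0, "jaw": -1}, {"slide": [0, 0.053, -0.002], "twist": 0, "jaw": -1}, {"slide": [0, 0.05, 0.002], "twist": 0, "jaw": -1}, {"slide": [0, 0.05, 0.006], "twist": 0, "jaw": -1}, {"slide": [0, 0.05, 0.011], "twist": 0, "jaw": -1}, {"slide": [0, 0, 0], "twist": 0, "jaw": -1}, {"slide": [0, 0, 0], "twist": 0, "jaw": -1}])

```text
t: 21.18
tool_pos: [491.0, -202.2, 142.1]
ee_rot: [3.116, -0.386, -0.004]
force: [-0.5, -0.9, 0.7]
width: 21.5
gripper_force: 15.0
```

Request:
arm_command(deltas=[{"slide": [0, -0.05, -0.011], "twist": 0, "jaw": -1}, {"slide": [0, -0.05, -0.006], "twist": 0, "jaw": -1}, {"slide": [0, -0.05, -0.002], "twist": 0, "jaw": -1}, {"slide": [0, -0.053, 0.002], "twist": 0, "jaw": -1}, {"slide": [0, -0.053, 0.007], "twist": 0, "jaw": -1}, {"slide": [0, -0.053, 0.012], "twist": 0, "jaw": -1}, {"slide": [0, 0, 0], "twist": 0, "jaw": -1}, {"slide": [0, 0, 0], "twist": 0, "jaw": -1}])

```text
t: 21.85
tool_pos: [512.2, -123.0, 143.0]
ee_rot: [-3.117, 0.377, -0.004]
force: [1.2, 0.6, 4.1]
width: 21.7
gripper_force: 15.0
```

```bash
python3 -c "
from h import *
padchk()"
```

```text
[ 512.  -123.9  143.3] clamp (np.float64(0.4), np.float64(-59.7)) q 0.552 21.3 [2.1 3.3 4.8]
side {'yel': (18, 44.4, 48.8, 52.7), 'grn': (30, 7.3, 11.4, 15.1), 'blk': array([326.2, 283.3,  18.2,  17. ])}
scene {'yel': (7, 19.8, 30.0, 38.4), 'grn': (83, 17.8, 25.9, 34.8), 'blk': array([324. , 267.4,  27.3,  25.3])}
wrist {'yel': (463, 8.5, 42.7, 58.4), 'grn': (888, 9.9, 18.4, 26.3), 'blk': array([157.6, 230.2,  49. ,  58.5])}
```

Request:
arm_command(deltas=[{"slide": [0, 0.053, -0.012], "twist": 0, "jaw": -1}, {"slide": [0, 0.053, -0.007], "twist": 0, "jaw": -1}, {"slide": [0, 0.053, -0.002], "twist": 0, "jaw": -1}, {"slide": [0, 0.05, 0.002], "twist": 0, "jaw": -1}, {"slide": [0, 0.05, 0.006], "twist": 0, "jaw": -1}, {"slide": [0, 0.05, 0.011], "twist": 0, "jaw": -1}, {"slide": [0, 0, 0], "twist": 0, "jaw": -1}, {"slide": [0, 0, 0], "twist": 0, "jaw": -1}])

```text
t: 22.82
tool_pos: [490.9, -202.2, 142.0]
ee_rot: [3.116, -0.386, -0.005]
force: [-1.5, -1.2, 0.4]
width: 21.3
gripper_force: 15.0
```

Request:
arm_command(deltas=[{"slide": [0, -0.05, -0.011], "twist": 0, "jaw": -1}, {"slide": [0, -0.05, -0.006], "twist": 0, "jaw": -1}, {"slide": [0, -0.05, -0.002], "twist": 0, "jaw": -1}, {"slide": [0, -0.053, 0.002], "twist": 0, "jaw": -1}, {"slide": [0, -0.053, 0.007], "twist": 0, "jaw": -1}, {"slide": [0, -0.053, 0.012], "twist": 0, "jaw": -1}, {"slide": [0, 0, 0], "twist": 0, "jaw": -1}, {"slide": [0, 0, 0], "twist": 0, "jaw": -1}])

```text
t: 23.48
tool_pos: [512.3, -123.1, 143.0]
ee_rot: [-3.117, 0.378, -0.004]
force: [2.4, 0.6, 3.7]
width: 21.2
gripper_force: 15.0
```

```bash
python3 -c "
from h import *
padchk()"
```

```text
[ 512.  -124.   143.2] clamp (np.float64(0.5), np.float64(-59.8)) q 0.551 21.6 [2.9 1.6 3.8]
side {'yel': (31, 42.3, 50.6, 57.7), 'blk': array([327.4, 278.2,  17.9,  15.9])}
scene {'yel': (8, 29.6, 39.4, 46.8), 'grn': (75, 27.6, 34.7, 43.6), 'blk': array([322.9, 269.6,  24.5,  20.1])}
wrist {'yel': (463, 17.9, 46.8, 62.5), 'grn': (829, 19.5, 27.7, 35.9), 'blk': array([154.8, 227.7,  50.8,  59.6])}
```

Request:
arm_command(deltas=[{"slide": [0, 0.053, -0.012], "twist": 0, "jaw": -1}, {"slide": [0, 0.053, -0.007], "twist": 0, "jaw": -1}, {"slide": [0, 0.053, -0.002], "twist": 0, "jaw": -1}, {"slide": [0, 0.05, 0.002], "twist": 0, "jaw": -1}, {"slide": [0, 0.05, 0.006], "twist": 0, "jaw": -1}, {"slide": [0, 0.05, 0.011], "twist": 0, "jaw": -1}, {"slide": [0, 0, 0], "twist": 0, "jaw": -1}, {"slide": [0, 0, 0], "twist": 0, "jaw": -1}])

```text
t: 24.45
tool_pos: [490.8, -202.2, 142.1]
ee_rot: [3.116, -0.386, -0.005]
force: [-2.5, -1.1, 0.9]
width: 21.2
gripper_force: 15.0
```

```bash
python3 -c "
from h import *
padchk()"
```

```text
[ 491.1 -201.1  142.3] clamp (np.float64(-0.9), np.float64(-139.7)) q 0.012 21.3 [-2.8 -1.7  1.4]
side {'yel': (48, 27.3, 41.7, 57.7), 'grn': (66, 15.1, 23.3, 30.2), 'blk': array([326.4, 277.9,  19.1,  15. ])}
scene {'yel': (11, 26.6, 34.0, 46.8), 'grn': (77, 24.8, 32.3, 40.8), 'blk': None}
wrist {'yel': (485, 13.1, 45.4, 61.2), 'grn': (793, 15.8, 24.9, 32.8), 'blk': array([ 57. , 227.1,  54.4,  60.6])}
```

After slip-back the face is pressed only about 3–4 mm, which is too close to the limit. One more pump should give about 13 mm, still in the green.

Request:
arm_command(deltas=[{"slide": [0, -0.05, -0.011], "twist": 0, "jaw": -1}, {"slide": [0, -0.05, -0.006], "twist": 0, "jaw": -1}, {"slide": [0, -0.05, -0.002], "twist": 0, "jaw": -1}, {"slide": [0, -0.053, 0.002], "twist": 0, "jaw": -1}, {"slide": [0, -0.053, 0.007], "twist": 0, "jaw": -1}, {"slide": [0, -0.053, 0.012], "twist": 0, "jaw": -1}, {"slide": [0, 0, 0], "twist": 0, "jaw": -1}, {"slide": [0, 0, 0], "twist": 0, "jaw": -1}])

```text
t: 25.42
tool_pos: [512.8, -124.0, 144.0]
ee_rot: [-3.118, 0.379, -0.007]
force: [1.7, -0.4, 5.0]
width: 21.7
gripper_force: 15.0
```

```bash
python3 -c "
from h import *
padchk()"
```

```text
[ 512.7 -124.5  144.1] clamp (np.float64(1.3), np.float64(-60.0)) q 0.55 21.5 [1.4 0.7 6.2]
side {'yel': (33, 42.0, 50.1, 57.7), 'blk': array([326.6, 279.9,  17.5,  14.7])}
scene {'yel': (7, 41.2, 46.0, 55.3), 'grn': (57, 36.2, 44.8, 53.4), 'blk': array([321.8, 267.5,  24.6,  21.7])}
wrist {'yel': (447, 27.4, 47.4, 62.7), 'grn': (702, 29.0, 37.5, 46.0), 'blk': array([155. , 230.2,  52.6,  61.3])}
```

The face is pressed about 14 mm, so the pointer is in the green, and the block hasn't moved. Letting go and rising.

Request:
arm_command(deltas=[{"slide": [0, 0, 0], "twist": 0, "jaw": 0.2}, {"slide": [0, 0, 0], "twist": 0, "jaw": 0.2}, {"slide": [0, 0, 0], "twist": 0, "jaw": 0.2}, {"slide": [0, 0, 0], "twist": 0, "jaw": 0.2}, {"slide": [0, 0, 0], "twist": 0, "jaw": 0.2}, {"slide": [0, 0, -0.06], "twist": 0, "jaw": 0.2}, {"slide": [0, 0, -0.12], "twist": 0, "jaw": 0.2}, {"slide": [0, 0, -0.12], "twist": 0, "jaw": 0.2}, {"slide": [0, 0, -0.12], "twist": 0, "jaw": 0.2}, {"slide": [0, 0, 0], "twist": 0, "jaw": 0.2}])

```text
t: 26.55
tool_pos: [513.5, -126.1, 254.8]
ee_rot: [3.116, -0.382, 0.018]
force: [1.1, 0.1, 1.6]
width: 56.5
gripper_force: 0.0
```

Run:
```python
from h import *
s,c=padchk()
p=camera("wrist");m=spotter.masks_of(p,"block")[0];r=m["rect"];print("blk wrist",m["confidence"],np.round([r[0]-r[2]/2,r[1]-r[3]/2,r[0]+r[2]/2,r[1]+r[3]/2],1))
q=proj(p,[w(x,84+y,12+z) for x in(-22,22) for y in(-16,16) for z in(0,45)]);print("pred",q.min(0),q.max(0))
print([(a["confidence"],a["rect"]) for a in spotter.masks_of(s,"adapter")[:2]])
```

```text
[ 510.8 -125.2  247. ] clamp (np.float64(-0.4), np.float64(-61.2)) q 0.542 56.6 [-0.1 -0.2 -0.8]
side {'yel': (63, 31.7, 44.6, 57.7), 'grn': (33, 35.5, 37.9, 40.4), 'blk': array([324.1, 279.5,  26.1,  17.3])}
scene {'yel': (11, 37.0, 44.2, 55.3), 'grn': (64, 35.0, 43.3, 52.1), 'blk': array([323.1, 267.8,  23.5,  21.7])}
wrist {'yel': (264, 26.0, 47.4, 62.4), 'grn': (415, 27.4, 35.3, 44.5), 'blk': array([194.2, 205.6,  34. ,  40.3])}
blk wrist 0.59 [174.9 181.2 209.7 224.4]
pred [173.3 183.1] [215.9 226.5]
[(0.61, [308.4, 342.3, 76.2, 165.4])]
```

```bash
python3 -c "
from h import *
print(finish_job())"
```

```text
the job is handed in; nothing more can be done
None
```

I handed the job in at about 27 s: the adapter is in the bin, and the block stands flush with the fixed jaw. The sprung face is pressed back about 12 mm (pointer over green) and the robot has let go; no verdict came back, so these are my camera readings.

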